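Tighten a bearing retaining ring with the pin spanner

ROBOT

A 6-joint arm with a two-finger parallel gripper is mounted at the origin on the work surface. World frame = base frame: x ahead of the robot, y to its left, z up, the work surface at z = 0. Lengths are in m, angles in rad, forces in N, time in s.
With the tool pointing down it reaches from about 0.275 to 1 m from the base axis. Payload 8.4 kg.
Tool frame: the origin (TCP) lies on the centre line of the jaws, within the pads' length; the fingertips stand 17 mm ahead of it and the grasp point (between the pads) lies 2 mm behind it (bot.tcp_to_tips is the y of the fingertips in the tool frame, in m); y points along the fingers, z is the direction in which the jaws open and shut, and the axes are right-handed (so a half turn about y gives the same grasp; the last joint's range is limited). The gripper opens to 85 mm and grips with 20 to 120 N. Pads are 22 mm wide; open, the fingers measure 114 mm over their backs; the gripper's body (76 mm by 85 mm) begins 54 mm behind the grasp point. The pads swing forward as they close: fully open they stand 13 mm farther back than shut.
Start: joints at [1.134, 0.353, 1.633, -0, 1.155, -0.002], TCP at [0.263, 0.567, 0.248] pointing down, gripper open.
Joint ranges: [-2.63, 2.63], [-0.92, 2.1], [0.06, 2.66], [-1.3, 4.44], [0, 2.69], [-3.02, 3.02]. Speed limits (rad/s): [2.22, 2.22, 2.79, 3.14, 3.14, 3.14].

INTERFACE

Orientations are given as a unit quaternion [x, y, z, w].
In Python, from workcell import bot, hand, kinematics, get_obs, vision, hand_in gives the robot as it stands. The module is installed in compiled form; this text tells all that it offers. Calls block until the motion is done:
- bot.reach(position, orientation): joint-space move of the TCP to a pose.
- bot.servo_line(position, ori=None, velocity=0.15): straight line of the TCP; ori=None keeps the orientation; velocity is the mean speed in m/s.
- bot.goto_joints(angles): joint-space move.
- hand.move_gripper(opening, strength=None): finger opening in m; strength is the grip in N (None keeps the last); returns when the fingers have stopped.
- bot.dwell(seconds).
- kinematics.solve_ik(position, orientation): joint angles nearest the present ones, or None.
- get_obs(): the state.
- vision.read_camera(name): name is "side" or "top"; returns a dict with "frame" (384x512x3 uint8, red, green, blue), "intrinsics" (3x3 intrinsics, pixels), "dist" ([k1, k2, p1, p2, k3] as OpenCV has them; the pictures are not rectified), "view" (4x4, takes a point from world to camera coordinates). Camera axes: x right, y down, z forward; pixel columns grow to the right and rows downward; lengths in m; the calibration is good to about 2 mm. A picture is of the moment at which its call begins. There is no depth.
A pose or a line that the arm cannot do raises bot.IKError and nothing moves.
- hand_in(): hands the job in, once; it reports no verdict.
The state is a dict: "time_s": time; "joint_pos": joint angles; "joint_vel": joint speeds; "joint_efforts": joint torques, N m; "position": TCP position; "orientation": TCP orientation; "wrist_force": force on the tool from outside, world axes, zero at the start; "ft_torque": the same for the moment, N m; "gripper_width": finger opening in m.
Only numpy, scipy, OpenCV 4.12 (cv2) and the standard library are available. Lean on these libraries where they do the work, as an engineer would, in place of code of your own. Each camera call takes 0.05 s, during which the arm holds its last target.

TASK

Take the red-handled pin spanner from the wooden block, feel its two pins into the two holes of the brass retaining ring sunk in the bearing housing, and turn the ring clockwise (seen from above) until it is fully home and nipped up snug, about 0.4 N m, without pressing hard or forcing it. Then lift the spanner out and stand it back in its own place in the block. Leave the blue spanner, the spare bearing and the oil bottle where they are.

Things in the scene. Friction and masses are not known exactly. Their poses are not given: they have to be found in the camera images.
- spanner: red T-handled pin spanner, 0.22 to 0.35 kg, loose, standing upright in the block. Origin midway between the tips of its two pins, z up the shank, x along the line of the pins (a half turn makes no difference). Pins 6 mm thick with round noses, 47 mm apart (x = +-23.5 mm), 16 mm long. Above them a flat head 62 x 24 x 10 mm, then a 14 mm shank, then the handle
- spanner_grip (a point): middle of the spanner's handle, 81 mm above the pin tips; axes as the spanner's. The handle is a flat-sided red bar 90 mm long (along x, as the pins), 22 mm wide (y) and 22 mm high: grip it here from above, across its width, with 40 N or more so that it does not twist in the fingers
- small_spanner: blue pin spanner, same make, its pins only 32 mm apart: does not fit this ring. It stands in the same block, 114 mm from the red one and end to end with it; leave it there. Its handle's top is 126 mm above the bench. Origin between its pin tips
- stand: wooden block 226 (x) x 70 (y) x 50 mm high, fixed on the bench; origin in the centre of its underside. Blind holes in its top, 11 mm wide and 26 mm deep, in a row along x, hold the pins of the two spanners; their heads rest on its top
- stand_place (a point): the red spanner's own place: the point on the block's top face midway between its two holes, which lie 23.5 mm either side along the block's x. A spanner standing there has its pin tips 16 mm below this point, its pin line along the block's x axis
- housing: dark green cast-iron bearing housing, fixed, face up: base plate 170 x 150 x 10 mm, square flange 125 mm with four bolts, round boss about 95 mm across whose flat top is 58 mm above the bench. Origin in the centre of its underside, z up, x towards the brass grease nipple on the boss. The brass retaining ring lies in a 66 mm bore, sunk 6 mm below that top
- ring_face (a point): centre of the brass ring's upper face, on the axis; axes as the housing's, they do not turn with the ring. The ring is 65 mm outside, 30 mm inside, 9 mm thick. Its two through holes, 8.5 mm wide, lie face to face 23.5 mm from the axis, their line at the start within 0.35 rad of the housing's x axis: where, must be felt or seen. Dropped in, the pins go down 9 mm
- ring (a joint): turn of the ring, rad: 0 fully home, negative while it has still to be turned (-0.75 to -0.45 at the start), growing clockwise seen from above; it does not tell where the holes point. Drag about 0.1 N m; it stays where it is left and stops hard at 0. Snug: with the ring home, the torque has risen to about 0.4 N m; over 0.9 is forcing it. Pins sliding on it under 10 N do not turn it
- spare_bearing: spare ball bearing lying on the bench, 65 mm diameter, 16 mm high; leave alone
- oil_bottle: yellow oil bottle, 52 mm diameter, 130 mm high; leave alone
Not all that is in view belongs to the job. Leave any green look-alike of the spanner alone. There is more than one size of the housing; the job needs the smaller.

How it is judged:
By the outcome, as a careful person would: the job done as asked, in the order asked, and still so for the second after the job is handed in, with the robot touching nothing.
It also fails if it takes over 72 s, if anything falls off the work surface, if the arm or the gripper's body presses on something with over 40 N, if the wrist force passes 120 N, or if a joint passes its speed limit or range.

## Working session

There is one attempt and no reset: what is moved stays moved. The work goes in short steps, each a Python script; the robot and the scene stay as the last script left them, time stands still between calls to the robot, and variables do not carry over. Pictures are saved under pics/ and viewed, and the job is handed in when it is done.

```bash
mkdir -p pics; ls
python3 - <<'E'
from workcell import bot, hand, kinematics, get_obs, vision
import cv2,numpy as np
for n in("side","top"):
    r=vision.read_camera(n); cv2.imwrite(f"pics/{n}0.png",r["frame"][:,:,::-1]); print(n,r["intrinsics"].tolist(),r["dist"],np.round(r["view"],4).tolist())
    np.savez(f"cam_{n}0.npz",**{k:np.array(v) for k,v in r.items()})
o=get_obs();print(o)
print(bot.tcp_to_tips)
E
```

```text
pics
side [[448.5360016463871, 0.0, 250.37762417185667], [0.0, 448.5360016463871, 187.94787902899807], [0.0, 0.0, 1.0]] [0.01778667 0.         0.         0.         0.        ] [[0.9026, -0.4303, 0.011, -0.3731], [-0.2287, -0.5009, -0.8347, 0.1923], [0.3647, 0.7509, -0.5506, 0.901], [0.0, 0.0, 0.0, 1.0]]
top [[359.4103319629447, 0.0, 253.86731609810477], [0.0, 359.4103319629447, 186.5062463342975], [0.0, 0.0, 1.0]] [-0.05385607  0.          0.          0.          0.        ] [[-0.0102, -0.9999, -0.0017, 0.0043], [-0.9763, 0.0103, -0.2162, 0.4603], [0.2162, -0.0006, -0.9763, 0.9496], [0.0, 0.0, 0.0, 1.0]]
{'time_s': 0.1, 'joint_pos': array([ 1.13359910e+00,  3.53570101e-01,  1.63406738e+00, -4.12494133e-06,
        1.15523048e+00, -2.36972629e-03]), 'joint_vel': array([ 0.0018077 , -0.0005888 , -0.00114517,  0.00048621, -0.00131503,
       -0.00099305]), 'joint_efforts': array([ 2.36015949e-04, -6.06365991e+01, -3.42817891e+01,  7.09430697e-05,
        4.06204621e-03,  6.04225397e-05]), 'position': array([0.26308976, 0.56646597, 0.24763898]), 'orientation': array([ 0.69090081, -0.15262285,  0.15242885, -0.69002013]), 'wrist_force': array([-0.23102566, -0.04504327,  0.54950903]), 'ft_torque': array([-0.00054613, -0.04683895,  0.00366013]), 'gripper_width': 0.08501821306957648}
0.017
```

View pics/side0.png

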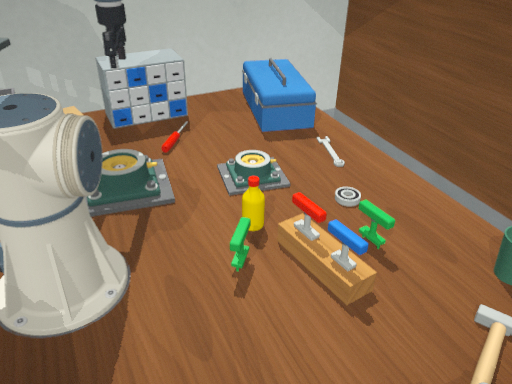

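View pics/top0.png

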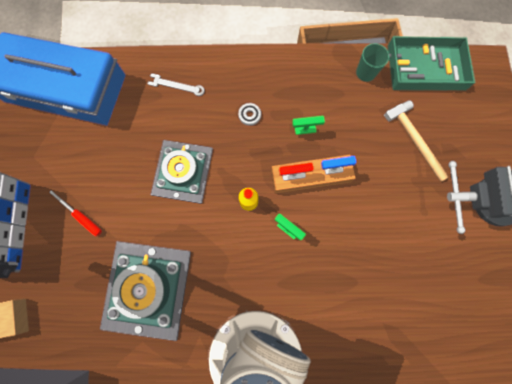

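The smaller housing is at about (180,168) in the top view and (254,165) in the side view. The red handle is at (297,169) in top and (309,206) in side. I'll zoom in.

Run:
```python
import cv2,numpy as np
t=cv2.imread("pics/top0.png");s=cv2.imread("pics/side0.png")
def z(im,x,y,w,h,k):return cv2.resize(im[y:y+h,x:x+w],None,fx=k,fy=k,interpolation=cv2.INTER_CUBIC)
a=z(t,140,130,90,75,8);cv2.imwrite("pics/z_th.png",a)
cv2.imwrite("pics/z_ts.png",z(t,230,140,140,90,5.7))
cv2.imwrite("pics/z_sh.png",z(s,210,140,90,60,8))
cv2.imwrite("pics/z_ss.png",z(s,260,170,140,135,4.4))
```

```text
(no output)
```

View pics/z_th.png

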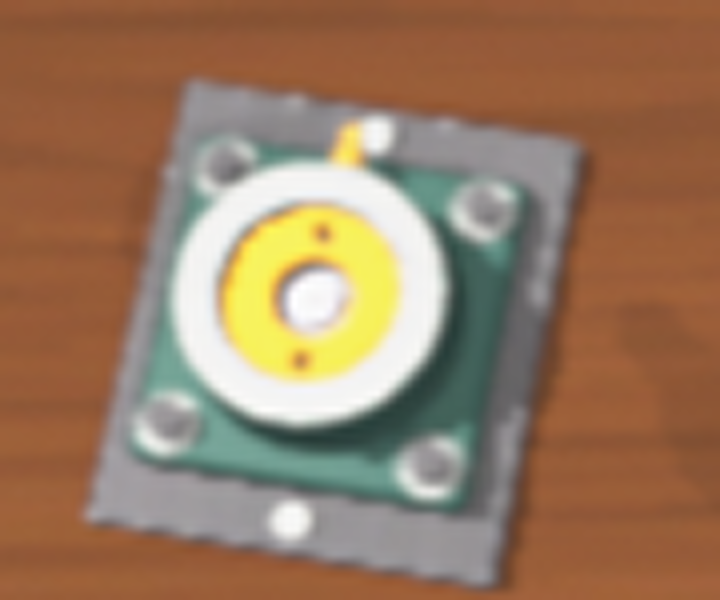

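View pics/z_ts.png

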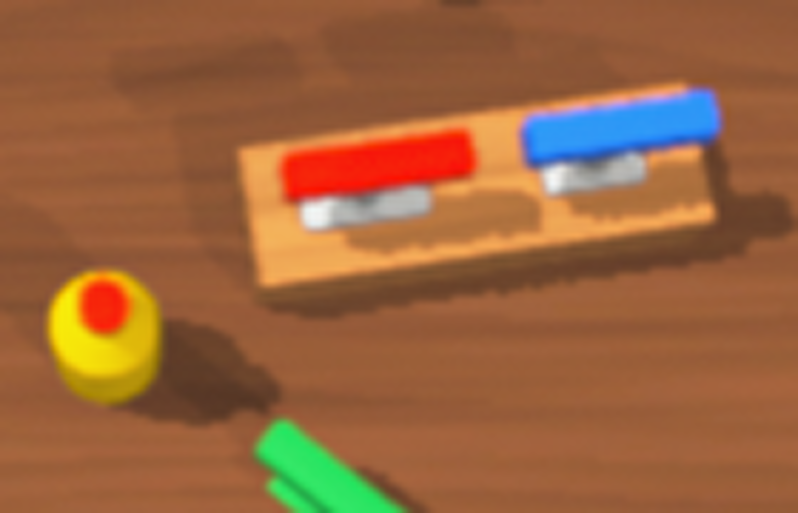

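View pics/z_sh.png

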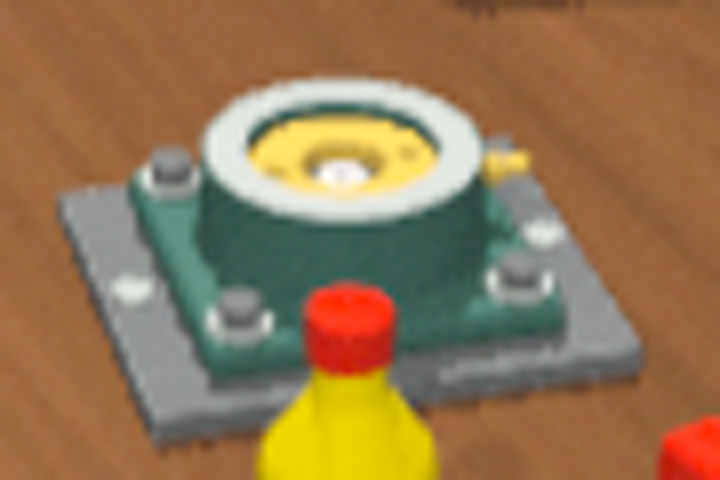

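View pics/z_ss.png

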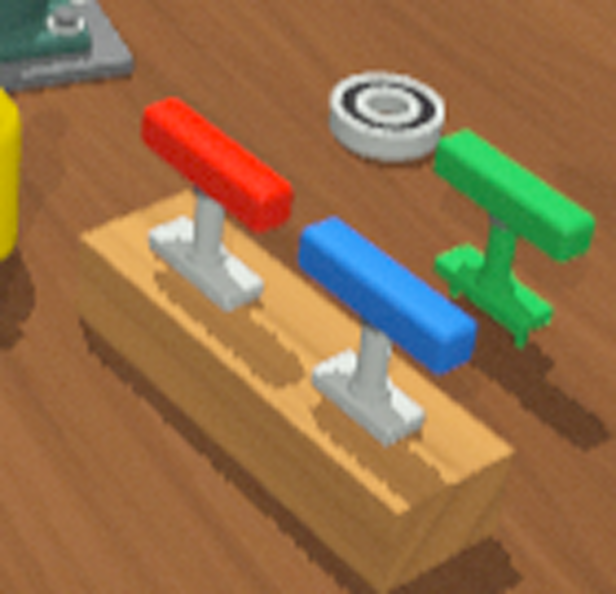

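```bash
cat > h.py <<'E'
import numpy as np,cv2
from scipy.optimize import least_squares
class Cam:
    def __init__(s,n):
        d=np.load(f"cam_{n}0.npz");s.f=d["frame"];s.K=d["intrinsics"];s.D=d["dist"];s.V=d["view"]
    def proj(s,P):
        return cv2.projectPoints(np.asarray(P,float).reshape(-1,3),cv2.Rodrigues(s.V[:3,:3])[0],s.V[:3,3],s.K,s.D)[0][:,0]
    def back(s,uv,z):
        n=cv2.undistortPoints(np.asarray(uv,float).reshape(-1,1,2),s.K,s.D)[:,0]
        d=np.c_[n,np.ones(len(n))]@s.V[:3,:3]; c=-s.V[:3,:3].T@s.V[:3,3]
        return c+d*((z-c[2])/d[:,2])[:,None]
E
cat > loc.py <<'E'
from h import *
T,S=Cam("top"),Cam("side")
def un(p,x,y,k): return (np.array(p,float)+.5)/k-.5+[x,y]
# red handle
def redmask(c,box):
    x0,y0,x1,y1=box; f=c.f.astype(int); m=(f[...,0]>120)&(f[...,1]<80)&(f[...,2]<80)
    k=np.zeros_like(m);k[y0:y1,x0:x1]=m[y0:y1,x0:x1];return k
mt=redmask(T,(270,150,325,185)); ms=redmask(S,(285,185,335,225))
def mom(m):
    ys,xs=np.nonzero(m);p=np.c_[xs,ys].astype(float);c=p.mean(0);C=np.cov(p.T);w,v=np.linalg.eigh(C);a=np.arctan2(v[1,1],v[0,1]);return c,a%np.pi,len(p)
def sil(c,p):
    x,y,th=p;b=np.array([[i*45,j*11,k*11] for i in(-1,1) for j in(-1,1) for k in(-1,1)])/1e3
    R=np.array([[np.cos(th),-np.sin(th),0],[np.sin(th),np.cos(th),0],[0,0,1]])
    q=cv2.convexHull((c.proj(b@R.T+[x,y,.115])).astype(np.float32))[:,0]
    m=np.zeros((384*8,512*8),np.uint8);cv2.fillPoly(m,[np.round((q+.5)*8-.5).astype(int)],1)
    M=cv2.moments(m,True);cx,cy=M['m10']/M['m00'],M['m01']/M['m00']
    return (np.array([cx,cy])+.5)/8-.5,(.5*np.arctan2(2*M['mu11'],M['mu20']-M['mu02']))%np.pi,M['m00']/64
print("red",mom(mt),mom(ms))
def res(p,cs=((T,mt),(S,ms))):
    r=[]
    for c,m in cs:
        a=mom(m);b=sil(c,p);r+=list(b[0]-a[0])+[12*np.sin(b[1]-a[1])]
    return r
p0=T.back([[297,169]],.115)[0];
for cs in (((T,mt),),((S,ms),),((T,mt),(S,ms))):
    s=least_squares(lambda p:res(p,cs),[p0[0],p0[1],-1.45],diff_step=1e-2,x_scale=[.01,.01,.1]);print("handle",s.x,np.round(s.fun,2),[sil(c,s.x)[2] for c,_ in cs])
# block top corners, z=.05 top view
print("block top T",T.back([un(p,230,140,5.7) for p in [(240,150),(686,85),(716,217),(262,287)]],.05).round(4).tolist())
print("block top S",S.back([un(p,260,170,4.4) for p in [(82,237),(192,190),(513,452),(405,515)]],.05).round(4).tolist())
# housing
pc=T.back([un(p,140,130,8) for p in [(192,80),(583,148),(500,588),(88,518)]],.01);print("plate T",pc.round(4).tolist(),pc.mean(0))
pc=S.back([un(p,210,140,8) for p in [(57,200),(155,430),(640,350)]],.01);print("plate S",pc.round(4).tolist(), (pc[0]+pc[2])/2)
for n,c,h,nip in(("T",T,[un(p,140,130,8) for p in[(322,232),(302,360)]],un((350,145),140,130,8)),("S",S,[un(p,210,140,8) for p in[(409,153),(277,172)]],un((515,163),210,140,8))):
    q=c.back(h,.052);d=q[0]-q[1];print(n,"holes",q.round(4).tolist(),"mid",q.mean(0),"len",np.linalg.norm(d),"ang",np.arctan2(d[1],d[0]),"nip",c.back([nip],.045))
def circ(P):
    f=lambda p:np.hypot(P[:,0]-p[0],P[:,1]-p[1])-p[2]
    return least_squares(f,[*P[:,:2].mean(0),.04],loss='soft_l1',f_scale=.001)
for n,c,box in(("T",T,(160,148,198,185)),("S",S,(233,148,273,170))):
    f=cv2.resize(c.f,None,fx=4,fy=4,interpolation=cv2.INTER_CUBIC).astype(int)
    m=((f.min(2)>165)).astype(np.uint8)
    k=np.zeros_like(m);x0,y0,x1,y1=[4*v for v in box];k[y0:y1,x0:x1]=m[y0:y1,x0:x1]
    cs,_=cv2.findContours(k,cv2.RETR_CCOMP,cv2.CHAIN_APPROX_NONE)
    for C in sorted(cs,key=cv2.contourArea)[-3:]:
        P=c.back((C[:,0]+.5)/4-.5,.058);s=circ(P);print(n,"circ",s.x,"rms",np.sqrt(np.mean(s.fun**2)))
E
python3 loc.py
```

```text
red (array([293.69230769, 166.76254181]), np.float64(0.2543765840195693), 299) (array([309.04389313, 207.46946565]), np.float64(0.6693043814065396), 524)
handle [ 0.49809189 -0.10532424 -1.84764926] [-0.   -0.02  0.01] [367.234375]
handle [ 0.49257789 -0.11167438 -1.44428055] [-0.01  0.    0.  ] [596.765625]
handle [ 0.49618353 -0.10719205 -1.6316511 ] [ 0.76  0.68 -2.44  0.33 -1.4   2.27] [364.484375, 544.125]
block top T [[0.5194, -0.0514, 0.05], [0.551, -0.2753, 0.05], [0.4829, -0.2854, 0.05], [0.45, -0.0606, 0.05]]
block top S [[0.4514, -0.0621, 0.05], [0.5223, -0.0511, 0.05], [0.5504, -0.2756, 0.05], [0.4846, -0.2867, 0.05]]
plate T [[0.6163, 0.2688, 0.01], [0.5876, 0.1214, 0.01], [0.4222, 0.1488, 0.01], [0.4493, 0.2991, 0.01]] [0.51883939 0.20949753 0.01      ]
plate S [[0.4479, 0.2962, 0.01], [0.4219, 0.147, 0.01], [0.5885, 0.1235, 0.01]] [0.51819991 0.20981268 0.01      ]
T holes [[0.5433, 0.2086, 0.052], [0.4966, 0.214, 0.052]] mid [0.51995985 0.21128637 0.052     ] len 0.04705730358539208 ang -0.11463249525634325 nip [[0.57798164 0.20116955 0.045     ]]
S holes [[0.5437, 0.209, 0.052], [0.4971, 0.2159, 0.052]] mid [0.52036675 0.21241997 0.052     ] len 0.047072486704697984 ang -0.14647343945806582 nip [[0.57948305 0.19859674 0.045     ]]
T circ [0.51599555 0.20812879 0.0119642 ] rms 0.0007296989416867374
T circ [0.52004204 0.21165166 0.03247907] rms 0.0002486763145302765
T circ [0.52036418 0.21204482 0.04790842] rms 0.0035749994839965834
S circ [0.45810039 0.21871344 0.00935845] rms 0.0003102664420827298
S circ [0.52057067 0.21409273 0.03282055] rms 0.006299978687811803
S circ [0.51998685 0.21257267 0.04678469] rms 0.0005596530511679442
```

```bash
sed -i 's/m=(f\[...,0\]>120).*$/m=(f[...,0]-f[...,1]>95)\&(f[...,0]-f[...,2]>105)\&(f[...,1]<115)/' loc.py; python3 loc.py | head -5
python3 - <<'E'
import sys;sys.argv=['']
exec(open('loc.py').read().split('# block top')[0])
for m,b in((mt,(270,150,325,185)),(ms,(285,185,335,225))):
    print('\n'.join(''.join('#' if v else '.' for v in r) for r in m[b[1]:b[3],b[0]:b[2]]))
E
```

```text
red (array([295.83881579, 168.48026316]), np.float64(3.0130886075803542), 304) (array([308.91067961, 206.94368932]), np.float64(0.6670713810640856), 515)
handle [ 0.49321189 -0.11096757 -1.45235626] [0.02 0.02 0.02] [361.5625]
handle [ 0.49334381 -0.1098844  -1.44335381] [ 0.01 -0.01 -0.01] [595.078125]
handle [ 0.49303788 -0.11055713 -1.44874901] [-0.11  0.08 -0.02  0.1   0.22  0.04] [361.609375, 593.0625]
block top T [[0.5194, -0.0514, 0.05], [0.551, -0.2753, 0.05], [0.4829, -0.2854, 0.05], [0.45, -0.0606, 0.05]]
red (array([295.83881579, 168.48026316]), np.float64(3.0130886075803542), 304) (array([308.91067961, 206.94368932]), np.float64(0.6670713810640856), 515)
handle [ 0.49321189 -0.11096757 -1.45235626] [0.02 0.02 0.02] [361.5625]
handle [ 0.49334381 -0.1098844  -1.44335381] [ 0.01 -0.01 -0.01] [595.078125]
handle [ 0.49303788 -0.11055713 -1.44874901] [-0.11  0.08 -0.02  0.1   0.22  0.04] [361.609375, 593.0625]
.......................................................
.......................................................
.......................................................

[... 3131 characters left out ...]
......######################.........
....................#####################.........
.....................#####################........
.......................###################........
........................##################........
.........................################.........
..........................###############.........
...........................##############.........
.............................############.........
..............................##########..........
...............................#######............
................................####..............
..................................................
..................................................
```

```bash
cat >> h.py <<'E'
from scipy.spatial.transform import Rotation as Ro
def quat(pin_yaw,flip=0):
    # tool z across handle; y down
    a=pin_yaw+np.pi/2+flip*np.pi
    z=np.array([np.cos(a),np.sin(a),0]);y=np.array([0,0,-1.]);x=np.cross(y,z)
    return Ro.from_matrix(np.c_[x,y,z]).as_quat()
SP=np.array([.4931,-.1108]);SPY=-1.448
RG=np.array([.5202,.2119]);RGY=-.13
DZ=0.079 # tcp height above pin tips
E
python3 - <<'E'
from h import *
from workcell import kinematics,get_obs
print(Ro.from_quat(get_obs()["orientation"]).as_matrix().round(2))
for f in(0,1):
    for n,p,z,yaw in(("pick",SP,.113,SPY),("pickh",SP,.26,SPY),("ins",RG,.13,RGY),("inshi",RG,.26,RGY),("end",RG,.125,RGY-.85),("insB",RG,.125,RGY-np.pi),("endB",RG,.125,RGY-np.pi-.85)):
        q=kinematics.solve_ik([*p,z],quat(yaw,f));print(f,n,None if q is None else np.round(q,2))
E
```

```text
[[ 0.91 -0.    0.42]
 [-0.42 -0.    0.91]
 [ 0.   -1.   -0.  ]]
0 pick [-0.22  0.35  2.   -0.    0.79 -0.35]
0 pickh [-0.22  0.15  1.87 -0.    1.12 -0.35]
0 ins [ 0.38  0.4   1.87 -0.    0.87 -1.06]
0 inshi [ 0.38  0.24  1.76 -0.    1.14 -1.06]
0 end [ 0.38  0.4   1.87 -0.    0.86 -0.21]
0 insB [ 0.38  0.4   1.87 -0.    0.86  2.08]
0 endB [ 0.38  0.4   1.87 -0.    0.86  2.93]
1 pick [-0.22  0.35  2.   -0.    0.79  2.79]
1 pickh [-0.22  0.15  1.87 -0.    1.12  2.79]
1 ins [ 0.38  0.4   1.87 -0.    0.87  2.08]
1 inshi [ 0.38  0.24  1.76 -0.    1.14  2.08]
1 end [ 0.38  0.4   1.87 -0.    0.86  2.93]
1 insB [ 0.38  0.4   1.87 -0.    0.86 -1.06]
1 endB [ 0.38  0.4   1.87 -0.    0.86 -0.21]
```

```bash
python3 - <<'E'
from h import *
from workcell import *
q=quat(SPY)
hand.move_gripper(.055,60)
bot.reach([*SP,.22],q)
bot.servo_line([*SP,.113],q,velocity=.12)
o=get_obs();print(o["time_s"],o["position"],o["wrist_force"],o["ft_torque"])
hand.move_gripper(.0,80)
o=get_obs();print(o["time_s"],o["position"],o["wrist_force"],o["ft_torque"],o["gripper_width"])
for n in("side","top"):
    r=vision.read_camera(n); cv2.imwrite(f"pics/{n}1.png",r["frame"][:,:,::-1])
E
python3 -c "
import cv2,numpy as np
a=cv2.imread('pics/side1.png')[120:300,230:410];b=cv2.imread('pics/top1.png')[90:230,200:380]
cv2.imwrite('pics/c1.png',cv2.resize(a,None,fx=3.3,fy=3.3,interpolation=2))"
```

```text
4.0833 [ 0.49360555 -0.11087689  0.11355366] [-0.03623562 -0.8101431   0.07380308] [ 0.01259204 -0.02809173  0.00802663]
4.4833 [ 0.49341369 -0.11088136  0.11378813] [-1.63242726  2.1657076   6.06961065] [0.0371324  0.27621053 0.06019453] 0.020732319513550704
```

View pics/c1.png

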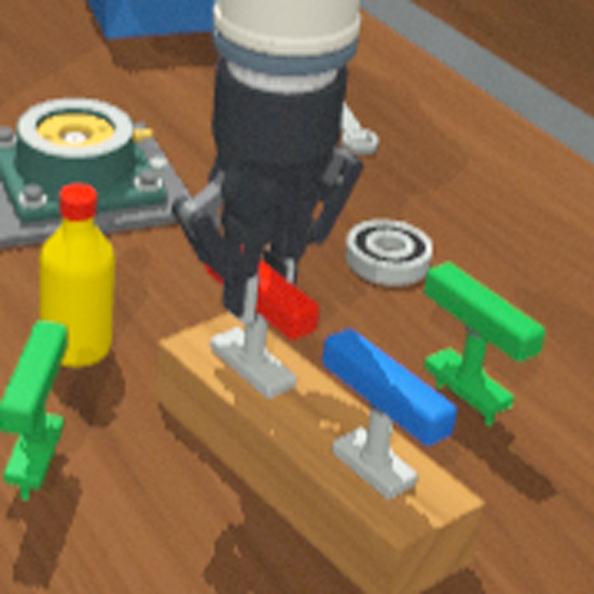

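The red handle is gripped near its middle. In the crop the handle is at about (290,295). Next I'll lift it and carry it to hover over the ring.

```bash
python3 - <<'E'
from h import *
from workcell import *
bot.servo_line([*SP,.27],quat(SPY),velocity=.15)
bot.dwell(.2);o=get_obs();print(o["time_s"],o["position"],o["wrist_force"],o["ft_torque"],o["gripper_width"])
bot.reach([*RG,.25],quat(RGY))
bot.servo_line([*RG,.147],quat(RGY),velocity=.12)
bot.dwell(.3);o=get_obs();print(o["time_s"],o["position"],o["wrist_force"],o["ft_torque"],o["gripper_width"])
for n in("side","top"):
    r=vision.read_camera(n); cv2.imwrite(f"pics/{n}2.png",r["frame"][:,:,::-1])
E
python3 -c "
import cv2
a=cv2.imread('pics/side2.png')[110:200,200:310]
cv2.imwrite('pics/c2.png',cv2.resize(a,None,fx=6,fy=6,interpolation=2))
a=cv2.imread('pics/top2.png')[120:220,130:250]
cv2.imwrite('pics/c2t.png',cv2.resize(a,None,fx=5,fy=5,interpolation=2))"
```

```text
5.9833 [ 0.49276568 -0.11072703  0.26924332] [-0.86132316 -0.49683695 -2.83648697] [ 0.00727077 -0.05175806  0.00032729] 0.021025788157008635
8.525 [0.52045032 0.21202851 0.14750755] [-0.14537813  0.22155306 -3.14969206] [ 0.01594918  0.04778809 -0.05493938] 0.02086532499423086
```

View pics/c2.png

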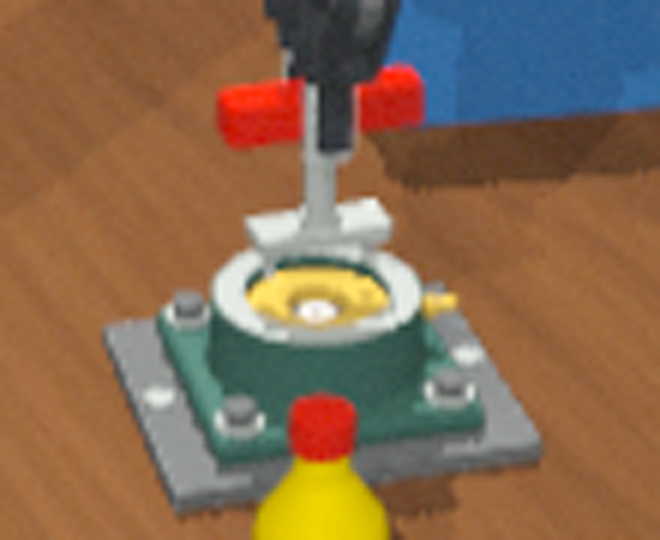

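View pics/c2t.png

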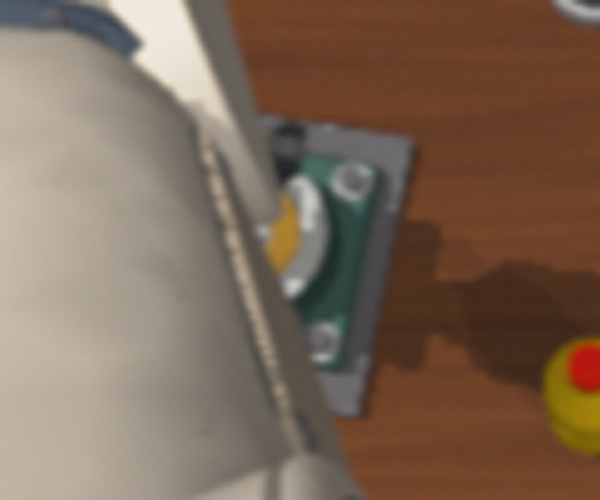

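The side crop shows the handle spanning columns 217 to 425, the head at about (320,225) and the left pin tip at about (268,273). The arm hides the ring in the top view. I'll compare these points with the predicted projection.

Run:
```python
from h import *
S=Cam("side");
f=cv2.imread("pics/side2.png")[:,:,::-1].astype(int)
m=(f[...,0]-f[...,1]>95)&(f[...,0]-f[...,2]>95)&(f[...,1]<115);m[:115]=0;m[140:]=0;m[:,:225]=0;m[:,280:]=0
ys,xs=np.nonzero(m);print("meas red ext",xs.min(),xs.max()+0,ys.min(),ys.max())
tcp=np.array([.52045,.21203,.1475]);u=np.array([np.cos(RGY),np.sin(RGY),0]);v=np.array([-u[1],u[0],0]);Z=np.array([0,0,1.])
for dx in(-.003,0,.003):
    o=tcp-[0,0,.079]+dx*u
    H=[o+a*.045*u+b*.011*v+(.081+c*.011)*Z for a in(-1,1) for b in(-1,1) for c in(-1,1)]
    p=S.proj(H);e=[p.min(0).round(1),p.max(0).round(1)]
    hd=[o+a*.031*u+b*.012*v+c*Z for a in(-1,1) for b in(-1,1) for c in(.016,.026)]
    p=(S.proj(hd)-[200,110]+.5)*6;
    t=(S.proj([o-.0235*u,o+.0235*u])-[200,110]+.5)*6
    print(dx,e,"head min/max",p.min(0).round(),p.max(0).round(),"tips",t.round().tolist())
```

```text
meas red ext 236 269 121 134
-0.003 [array([234.1, 119.8]), array([269.8, 135.4])] head min/max [239. 199.] [388. 263.] tips [[263.0, 279.0], [362.0, 264.0]]
0 [array([235.3, 119.7]), array([270.9, 135.3])] head min/max [245. 198.] [394. 262.] tips [[269.0, 278.0], [368.0, 263.0]]
0.003 [array([236.4, 119.5]), array([272. , 135.1])] head min/max [252. 197.] [401. 261.] tips [[275.0, 277.0], [374.0, 262.0]]
```

The offset along the pins is near zero. I'll go down in guarded steps.

```bash
cat > mv.py <<'E'
from h import *
from workcell import *
def st(t=""):
    o=get_obs();print(t,round(o["time_s"],2),o["position"].round(4),o["wrist_force"].round(2),o["ft_torque"].round(3));return o
def desc(xy,yaw,z0,z1,lim,step=.001,F0=-3.1):
    z=z0
    while z>z1:
        z-=step;bot.servo_line([*xy,z],quat(yaw),velocity=.03)
        o=get_obs()
        if o["wrist_force"][2]-F0>lim: return o,z,True
    return o,z,False
E
python3 - <<'E'
from mv import *
bot.servo_line([*RG,.135],quat(RGY),velocity=.08);st()
o,z,hit=desc(RG,RGY,.135,.124,5);print(z,hit);st()
E
```

```text
8.93 [0.5196 0.2117 0.1342] [-0.23 -0.5  -2.95] [0.053 0.007 0.054]
0.124 False
 11.68 [0.5201 0.2119 0.1239] [ 0.62 -0.07 -2.93] [-0.02  -0.017 -0.003]
```

Run:
```python
from mv import *
y=RGY
bot.reach([*RG,.1235],quat(y));st()
for i in range(6):
    y-=.03; bot.reach([*RG,.1235],quat(y)); o=st(round(y,3))
    if abs(o["ft_torque"][2])>.5 or np.linalg.norm(o["wrist_force"][:2])>15: print("stop");break
```

```text
11.93 [0.5202 0.2119 0.1235] [ 0.76  0.02 -2.12] [ 0.023 -0.025 -0.012]
-0.16 12.18 [0.5202 0.2119 0.1235] [-0.02  0.08 -3.96] [ 0.039  0.012 -0.026]
-0.19 12.43 [0.5201 0.2118 0.1235] [ 0.61 -1.56 -1.98] [-0.259  0.063  0.063]
-0.22 12.68 [0.5201 0.2118 0.1235] [-0.01 -1.96 -2.39] [-0.395  0.087  0.036]
-0.25 12.93 [0.5201 0.2118 0.1235] [-0.26 -2.76 -1.83] [-0.424  0.072  0.028]
-0.28 13.18 [0.5201 0.2118 0.1235] [-0.06 -2.3  -2.33] [-0.44   0.036  0.027]
-0.31 13.43 [0.5202 0.2118 0.1235] [-0.23 -2.79 -2.97] [-0.508  0.095  0.048]
```

```bash
cat >> mv.py <<'E'
def avg(n=4):
    F=[];M=[]
    for _ in range(n):
        bot.dwell(.025);o=get_obs();F.append(o["wrist_force"]);M.append(o["ft_torque"])
    return np.mean(F,0),np.mean(M,0),o
E
python3 - <<'E'
from mv import *
import json
y=-.31;c=RG.copy()
for i in range(7):
    if i: y-=.04
    bot.reach([*c,.1235],quat(y));F,M,o=avg()
    pic=None
    print(round(y,3),round(o["time_s"],2),F.round(2),M.round(3),c.round(5))
    if abs(M[2])>.4 or np.hypot(*F[:2])>12: print("stop");break
    f=F[:2]-[.2,0]
    c=c+np.clip(1.5e-4*f,-4e-4,4e-4)
json.dump([y,*c],open("s.json","w"))
r=vision.read_camera("side");cv2.imwrite("pics/side3.png",r["frame"][:,:,::-1])
a=r["frame"][110:200,200:310,::-1]
cv2.imwrite('pics/c3.png',cv2.resize(a,None,fx=6,fy=6,interpolation=2))
E
```

```text
-0.31 13.78 [-0.84 -2.35 -2.14] [-0.558  0.126  0.066] [0.5202 0.2119]
-0.35 14.12 [-0.28 -0.35 -2.58] [-0.177  0.061  0.031] [0.52004 0.21155]
-0.39 14.47 [-0.08 -0.11 -2.89] [-0.027  0.02  -0.029] [0.51997 0.21149]
-0.43 14.82 [ 0.18  0.13 -2.97] [ 0.093 -0.023  0.   ] [0.51993 0.21148]
-0.47 15.18 [-0.08  0.33 -2.3 ] [ 0.177 -0.057  0.02 ] [0.51993 0.2115 ]
-0.51 15.53 [ 0.98  0.98 -2.5 ] [ 0.129 -0.164  0.008] [0.51988 0.21155]
-0.55 15.88 [ 0.63  0.56 -2.52] [ 0.079 -0.104 -0.011] [0.52    0.21169]
```

View pics/c3.png

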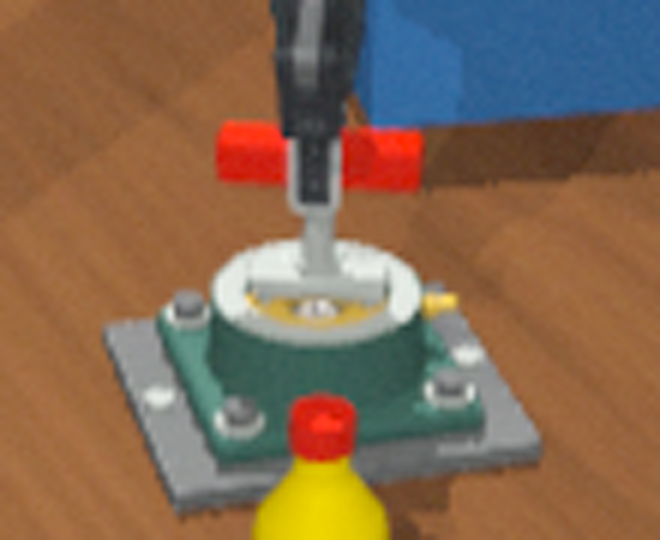

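The pins are sunk in the ring: the head is level with the boss top and there is almost no lateral force. I'll keep turning in finer steps and watch for the stop.

Run:
```python
from mv import *
import json
y,cx,cy=json.load(open("s.json"));c=np.array([cx,cy])
d=.012
for i in range(40):
    y-=d
    bot.reach([*c,.1235],quat(y));F,M,o=avg(3)
    print(round(y,3),round(o["time_s"],2),F.round(2),M.round(3))
    if M[2]>.2 or np.hypot(*F[:2])>10 or y<-1.0: print("stop");break
    c=c+np.clip(1e-4*F[:2],-2e-4,2e-4)
json.dump([y,*c],open("s.json","w"))
```

```text
-0.562 16.25 [ 0.8   0.01 -2.08] [ 0.023 -0.082  0.059]
-0.574 16.57 [-0.4  -0.54 -2.08] [-0.042  0.011  0.058]
-0.586 16.9 [ 0.07  0.28 -1.82] [ 0.028 -0.028  0.032]
-0.598 17.23 [ 0.09 -0.03 -2.1 ] [0.004 0.025 0.031]
-0.61 17.55 [ 0.22 -0.13 -1.63] [ 0.008 -0.009  0.043]
-0.622 17.88 [-0.06  0.25 -2.32] [-0.     0.072  0.068]
-0.634 18.2 [-0.12 -0.11 -2.21] [-0.     0.013  0.057]
-0.646 18.52 [-0.14 -0.18 -2.63] [0.014 0.03  0.066]
-0.658 18.85 [-0.33  0.26 -2.3 ] [0.024 0.004 0.078]
-0.67 19.18 [ 0.05  0.22 -1.63] [-0.003 -0.032  0.036]
-0.682 19.5 [ 0.4   0.   -2.14] [ 0.001 -0.042  0.075]
-0.694 19.82 [ 0.05 -0.31 -2.47] [-0.059 -0.045  0.035]
-0.706 20.15 [-0.03  0.14 -2.44] [ 0.019 -0.014  0.063]
-0.718 20.48 [ 0.36 -0.34 -2.18] [ 0.021 -0.035  0.077]
-0.73 20.8 [-0.49 -0.12 -2.47] [ 0.05  -0.033  0.044]
-0.742 21.12 [ 0.13  0.52 -2.44] [ 0.095 -0.055  0.068]
-0.754 21.45 [ 0.47  0.75 -2.58] [ 0.097 -0.09   0.055]
-0.766 21.77 [ 0.49 -0.84 -2.78] [-0.029 -0.064  0.053]
-0.778 22.1 [ 0.3   0.02 -2.59] [-0.02  -0.023  0.038]
-0.79 22.43 [-0.23  0.63 -2.07] [0.012 0.013 0.051]
-0.802 22.75 [-0.41  0.   -2.24] [-0.053 -0.008  0.048]
-0.814 23.07 [ 0.66  0.23 -1.99] [-0.055 -0.037  0.215]
stop
```

Run:
```python
from mv import *
import json
y,cx,cy=json.load(open("s.json"));c=np.array([cx,cy])
F,M,o=avg(8);print(F.round(2),M.round(3))
for i in range(10):
    y-=.005
    bot.reach([*c,.1235],quat(y));F,M,o=avg(8)
    print(round(y,3),round(o["time_s"],2),F.round(2),M.round(3))
    if M[2]>.39 or np.hypot(*F[:2])>10: break
json.dump([y,*c],open("s.json","w"))
```

```text
[-0.02 -0.1  -2.06] [-0.051 -0.034  0.237]
-0.819 23.73 [ 0.14 -0.13 -2.06] [-0.067 -0.041  0.392]
```

Run:
```python
from mv import *
import json
y,cx,cy=json.load(open("s.json"));c=np.array([cx,cy])
y-=.002
bot.reach([*c,.1235],quat(y));F,M,o=avg(12)
print(round(y,4),round(o["time_s"],2),F.round(2),M.round(3))
json.dump([y,*c],open("s.json","w"))
```

```text
-0.821 24.27 [ 0.22 -0.5  -2.19] [-0.084 -0.052  0.463]
```

The ring is snug at about 0.46 N m, at spanner yaw -0.82. I'll ease off within the hole play, lift straight out and check the ring.

Run:
```python
from mv import *
import json
y,cx,cy=json.load(open("s.json"));c=np.array([cx,cy])
bot.reach([*c,.1235],quat(y+.03));F,M,o=avg(8);print(F.round(2),M.round(3))
y+=.03
for z in(.128,.133,.14,.16):
    bot.servo_line([*c,z],quat(y),velocity=.04);st()
bot.servo_line([*c,.26],quat(y),velocity=.12);st()
bot.reach([*SP,.26],quat(SPY));st()
for n in("side","top"):
    r=vision.read_camera(n); cv2.imwrite(f"pics/{n}4.png",r["frame"][:,:,::-1])
    if n=="top": cv2.imwrite("pics/c4t.png",cv2.resize(r["frame"][130:205,140:230,::-1],None,fx=8,fy=8,interpolation=2))
```

```text
[ 0.47 -0.06 -2.73] [0.003 0.001 0.001]
 24.99 [0.5204 0.2119 0.1284] [ 0.43  0.29 -2.82] [ 0.069  0.002 -0.014]
 25.27 [0.5204 0.2119 0.1334] [-0.44  0.32 -3.38] [ 0.006 -0.004 -0.018]
 25.59 [0.5205 0.2119 0.1404] [ 0.75  1.01 -1.78] [ 0.027 -0.026  0.016]
 26.24 [0.5202 0.2118 0.1601] [ 0.11  0.22 -3.15] [0.006 0.003 0.008]
 27.23 [0.5197 0.2116 0.2592] [ 0.35 -0.28 -2.31] [ 0.027  0.038 -0.027]
 28.46 [ 0.4934 -0.1101  0.2599] [ 0.85  0.56 -3.15] [ 0.052 -0.008  0.003]
```

View pics/c4t.png

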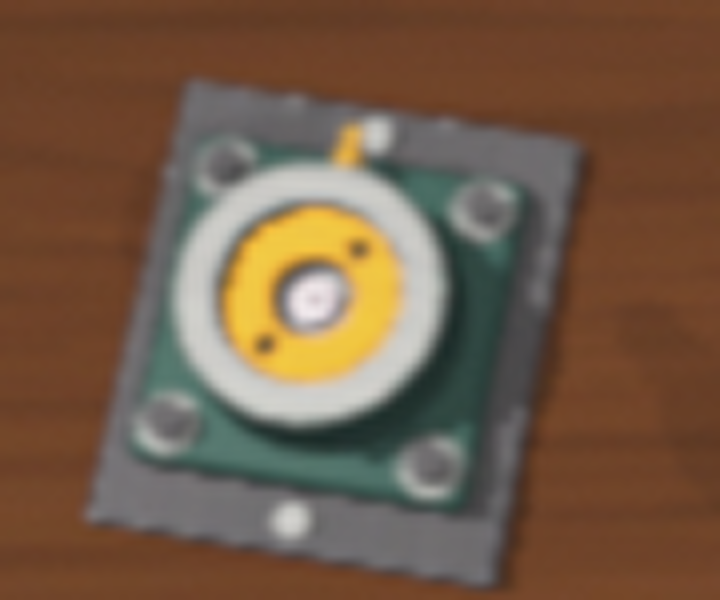

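View pics/side4.png

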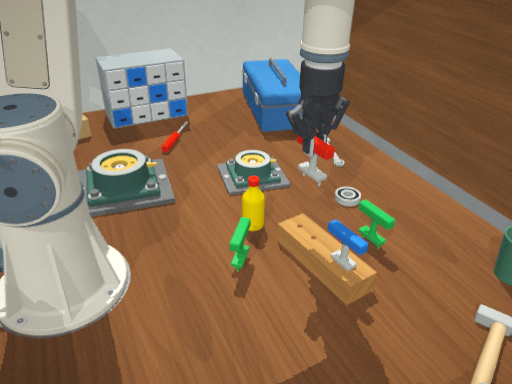

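The ring holes have turned clockwise, from (322,232)/(302,360) to (358,250)/(264,345) in the crop. The block's two empty holes are now visible, so I'll check the target against them before lowering.

Run:
```python
from h import *
S=Cam("side")
a=cv2.imread("pics/side4.png")[205:285,265:365];a=cv2.resize(a,None,fx=7,fy=7,interpolation=2)
u=np.array([np.cos(SPY),np.sin(SPY)])
for s in(-1,1):
    p=(S.proj([[*(SP+s*.0235*u),.05]])[0]-[265,205]+.5)*7;print(p.round())
    cv2.drawMarker(a,tuple(int(v) for v in p),(255,0,255),0,14,1)
cv2.imwrite("pics/c5.png",a)
```

```text
[244. 146.]
[339. 228.]
```

View pics/c5.png

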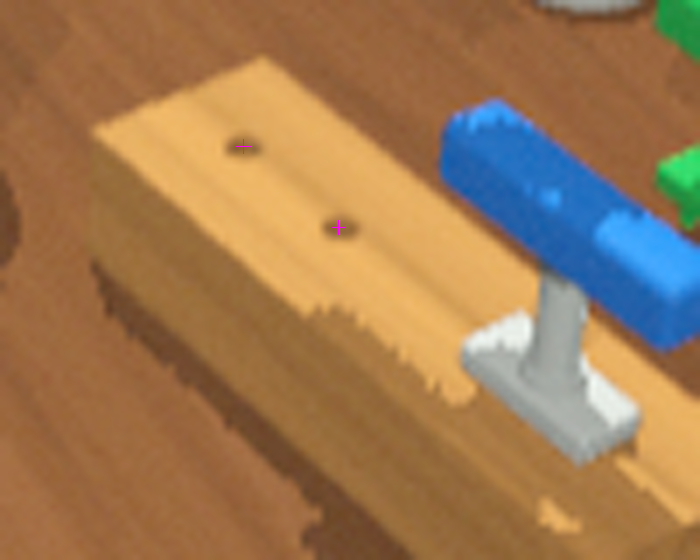

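The predicted points at (244,146) and (339,228) fall in the middle of the holes. I'll lower with a force guard.

Run:
```python
from mv import *
bot.servo_line([*SP,.135],quat(SPY),velocity=.1);st()
o,z,hit=desc(SP,SPY,.135,.1165,6,.003);print(z,hit);st()
if not hit:
    o,z,hit=desc(SP,SPY,z,.1125,4,.001);print(z,hit);st()
for n in("side",):
    r=vision.read_camera(n); cv2.imwrite("pics/c6.png",cv2.resize(r["frame"][120:300,230:410,::-1],None,fx=3.3,fy=3.3,interpolation=2))
```

```text
29.96 [ 0.4935 -0.1109  0.1355] [ 0.52 -0.12 -3.16] [0.022 0.001 0.009]
0.11399999999999999 False
 31.71 [ 0.4931 -0.1108  0.1139] [-0.99  0.06 -2.96] [ 0.025  0.041 -0.008]
0.11299999999999999 True
 31.96 [ 0.4932 -0.1108  0.1138] [-3.07  0.52  9.4 ] [0.17  0.579 0.011]
```

View pics/c6.png

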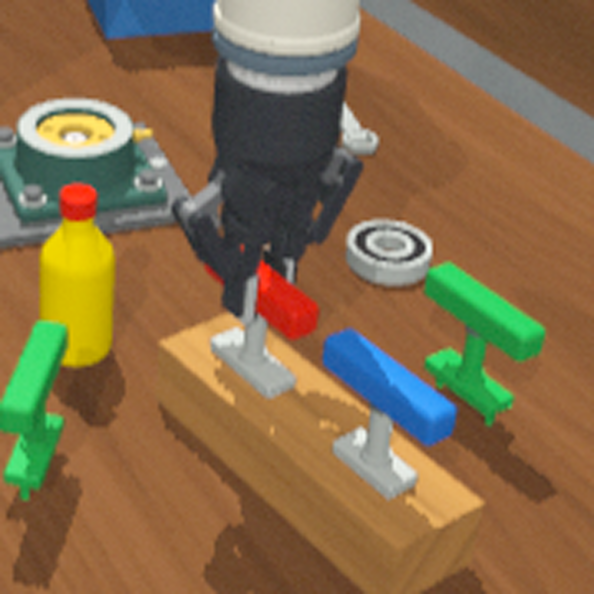

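It's seated, with the head on the block. I'll release, retreat and check.

Run:
```python
from mv import *
bot.servo_line([*SP,.1138],quat(SPY),velocity=.02)
hand.move_gripper(.055);st()
bot.servo_line([*SP,.24],quat(SPY),velocity=.1);st()
bot.reach([.3,.35,.3],quat(-.8))
bot.dwell(.3);st()
for n in("side","top"):
    r=vision.read_camera(n); cv2.imwrite(f"pics/{n}7.png",r["frame"][:,:,::-1])
```

```text
32.68 [ 0.4931 -0.1108  0.1138] [ 0.05  0.11 -0.96] [ 0.008  0.009 -0.034]
 34.09 [ 0.4927 -0.1107  0.2394] [-0.36  0.02  0.1 ] [-0.019  0.008 -0.016]
 36.22 [0.3003 0.3497 0.2999] [-0.3   0.08 -0.43] [-0.001  0.009  0.043]
```

View pics/side7.png

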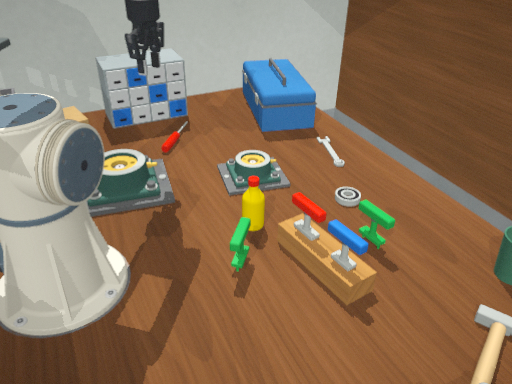

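View pics/top7.png

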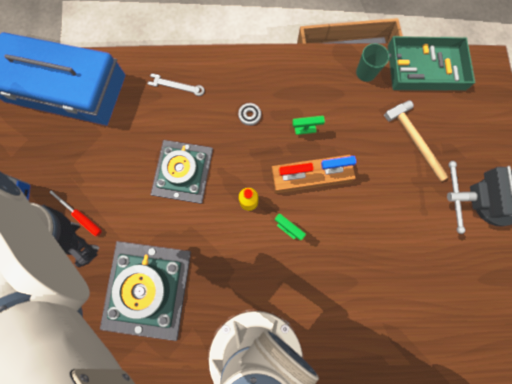

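The red spanner stands in its own place, at (309,206) in the side view and (296,169) in the top view. Everything else is unmoved and the robot is clear.

```bash
python3 -c "
from workcell import *
hand_in()"
```

```text
the job is handed in; nothing more can be done
```

The retaining ring is turned home and snug, the red spanner is back in its own place in the block, and the job is handed in after about 36 s of the 72 s.

- **Fitting:** I found the ring holes in the camera images, and the pins went in at the first try with almost no contact force.
- **Turning:** Turning clockwise, I met the stop at a spanner yaw of about -0.81 rad. I then eased up to about 0.46 N m (averaged, noise about 0.02 to 0.05), above the 0.4 asked and well under 0.9. In the pictures the ring holes have turned clockwise by roughly 0.6 rad. That is judged by eye, but it falls within the expected 0.45 to 0.75.
- **Returning:** I eased the torque off, lifted the spanner straight out and lowered it into the block under a force guard. It touched at about 12 N when the head seated.
- **Last checks:** The final pictures show the red spanner upright in its place. The blue spanner, bearing, bottle and green look-alikes appear unmoved, and the robot touches nothing.
- **Disagreement:** While turning, the measured torque was about 0.05 N m, against the roughly 0.1 N m drag you gave. I read it with the arm stopped between steps, which probably explains the gap. No check failed.

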